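Lift a freshly coated board off the warm plate and rack it to cool

TASK

The circuit board on the warm plate has a fresh coating and must not be touched by the gripper: pick up the steel lifter by its handle, slide the blade under the board and lift it clear of the plate. Slide the board into the cooling rack through its open front and set it down on its feet on the lower deck, fully inside under the wire shelf, then draw the lifter out and lay it flat on the bench again. Do not drop or tip the board, and leave the other things where they are.

Things in the scene. Friction and masses are not known exactly. Their poses are not given: they have to be found in the camera images.
- board: green circuit board, 88 (its x) x 165 (its y) x 16 mm, 85 g, on four round feet 6 mm high and 6 mm thick at x = +-38, y = +-76 mm; the board lies 6 to 8 mm above the foot ends, components reach 16 mm. Origin: centre, level with the foot ends; z up. The blade fits between the feet from either long side (x faces)
- warm_plate: fixed heating plate, flat aluminium top 150 (its x) x 240 (its y) mm, 32 mm above the bench; a 6 mm guard rail at 56 mm height runs along both sides (y = +-115, x = -60 to 70) and the back (x = 70); the -x side is open. Controller box 42 mm high, with a knob to 55 mm, behind it at x = 77 to 121. Origin: on the bench under the plate's centre; +x points from the open side to the back
- rack: fixed aluminium rack, inside 198 wide (its y) and 140 mm deep (x = -70 at the open front to +70 at a 20 mm high back stop), side walls 3 mm thick to 90 mm above the bench; wire shelf above at 84 to 92 mm, so 54 mm is free above the lower deck. Origin: on the bench under the centre; +x points from the open front to the back
- rack_deck (a point): centre of the top face of the rack's lower deck, 30 mm above the bench, axes as rack
- lifter: offset turner, 251 mm long, 0.22 kg: steel blade 110 (its x) x 80 x 2.5 mm (1.6 mm at the tip), a neck rising from x = -48 to -83 mm, then a black handle 22 wide x 18 high, x = -92 to -196 mm, its axis 48 mm above the blade's underside. Lies flat on its blade, handle in the air. Origin: centre of the blade's underside; +x to the tip, z up
- lifter_grip (a point): point on the axis of the lifter's handle at which to grip it, 140 mm behind the blade's centre and 48 mm above the blade's underside; axes as lifter
- lifter_tip (a point): middle of the blade's front edge, at its underside, 55 mm ahead of the blade's centre; axes as lifter
- cooling_phone: bystander: phone, 135 x 69 x 15 mm, lying on the rack's wire shelf; origin: centre of its underside
- screw_jar: bystander: clear jar of screws with a yellow lid, 87 mm in diameter, 117 mm high; origin: centre of its underside
- pump: bystander: white pump bottle, 69 mm in diameter, 118 mm high; origin: centre of its underside
- reel_stand: bystander: black stand with a reel, 117 x 75 x 76 mm; origin: centre of its underside
- solvent_can: bystander: square black can, 60 x 100 x 190 mm, upright; origin: centre of its underside
- cutters: bystander: flush cutters with two blue handles, 134 x 52 x 10 mm, lying; origin: centre of its underside

How it is judged (in metres and radians):
On the way, in this order (a step that is already met when the one before it is completed fails the run):
1. the board is carried by the lifter alone, clear of the warm plate (contact force between board and lifter above 0.3 N and contact force between board and warm_plate below 0.02 N and z of board in the frame of warm_plate above 0.035 m and angle between board's own z axis and vertical below 0.25 rad), for 0.2 s.
2. the board is under the rack's wire shelf, still on the lifter (contact force between board and lifter above 0.1 N and x of board in the frame of rack_deck between -0.06 and 0.03 m and y of board in the frame of rack_deck between -0.03 and 0.03 m and z of board in the frame of rack_deck below 0.045 m), for 0.1 s.
At the end, for the whole second after the job is handed in: The board stands level on its feet on the rack's lower deck, its centre within 28 mm of the deck's centre front to back (nothing sticks out) and 25 mm sideways, not touched by the lifter; the lifter lies flat on the bench (within 5 mm, tilt under 0.05 rad); both at rest (x of board in the frame of rack_deck between -0.028 and 0.028 m and y of board in the frame of rack_deck between -0.025 and 0.025 m and z of board in the frame of rack_deck between -0.003 and 0.003 m and angle between each of board, lifter's own z axis and vertical below 0.05 rad and linear speed of each of board, lifter below 0.02 m/s and contact force between board and lifter below 0.02 N and height (world z) of lifter below 0.005 m).
It fails at once if the gripper or arm touches the board (contact force between any of the fingers, the arm and board above 0.2 N).
It fails at once if the board is tipped or dropped (angle between board's own z axis and vertical above 0.45 rad or height (world z) of board below 0.022 m or linear speed of board above 1.2 m/s).
It fails at once if a bystander is moved by more than 30 mm or tipped (distance of any of cooling_phone, screw_jar, pump, reel_stand, solvent_can, cutters from where it was at the start of the episode above 0.03 m or angle between any of screw_jar, pump, reel_stand, solvent_can's own z axis and vertical above 0.5 rad).
It also fails if it takes over 64 s, if anything falls off the work surface, if the arm or the gripper's body presses on something with over 40 N, if the wrist force passes 120 N, or if a joint passes its speed limit or range.

ROBOT

A 6-joint arm with a two-finger parallel gripper is mounted at the origin on a cart in front of the work surface, level with it; the furniture and walls round the work are solid. World frame = base frame: x ahead of the robot, y to its left, z up, the work surface at z = 0. Lengths are in mm, angles in rad, forces in N, time in s.
With the tool pointing down it reaches from about 400 to 825 mm from the base axis. Payload 7 kg.
Tool frame: the origin (TCP) lies at the very end of the fingers, on their centre line; the grasp point (between the pads) lies 19 mm behind it; z points along the fingers, y is the direction in which the jaws open and shut (so a half turn about z gives the same grasp; the last joint's range is limited). The gripper opens to 88 mm and grips with 3 to 60 N. Pads are 19 mm wide; open, the fingers measure 130 mm over their backs; the gripper's body (78 mm by 193 mm) begins 47 mm behind the grasp point.
Start: joints at [-1.035, 0.359, 0.012, 0, -1.224, -0.288], TCP at [165.533, -654.365, 226.561] pointing down, gripper open.
Joint ranges: [-3.07, 3.07], [-1.43, 2.12], [-1.02, 1.25], [-3.03, 1.67], [-3.05, -0], [-3.03, 3.03]. Speed limits (rad/s): [2.39, 2.39, 3.01, 3.14, 3.14, 3.14].

INTERFACE

Orientations are given as a unit quaternion [x, y, z, w].
In Python, from plant import bot gives the robot as it stands. Calls block until the motion is done:
- bot.move_ptp(position, orientation): joint-space move of the TCP to a pose.
- bot.line_to(position, velocity=150, ori=None): straight line of the TCP; ori=None keeps the orientation; velocity is the mean speed in mm/s.
- bot.move_joints(angles): joint-space move.
- bot.move_gripper(opening, force=None): finger opening in mm; force is the grip in N (None keeps the last); returns when the fingers have stopped.
- bot.pause(seconds).
- bot.solve_ik(position, orientation): joint angles nearest the present ones, or None.
- bot.read_state(): the state.
- bot.camera(name): name is "scene" or "top"; returns the picture (420x560x3 uint8, red, green, blue); there is no depth.
- bot.get_calibration(name): a dict with "fx", "fy", "cx", "cy" (pixels), "view" (4x4, takes a point from world to camera coordinates). Camera axes: x right, y up, looking along -z (the intrinsics and any distortion apply to the point x, -y, -z); pixel columns grow to the right and rows downward; lengths in mm; the calibration is good to about 2 mm. A picture is of the moment at which its call begins. get_calibration takes no time and is no camera call.
A pose or a line that the arm cannot do raises bot.Unreachable and nothing moves.
- bot.close_job(): hands the job in, once; it reports no verdict.
The state is a dict: "t": time; "joint_pos": joint angles; "qvel": joint speeds; "tau": joint torques, N m; "tcp_pos": TCP position; "eef_rot": TCP orientation; "contact_force": force on the tool from outside, world axes, zero at the start; "moment": the same for the moment, N m; "width": finger opening in mm.
Only numpy, scipy, OpenCV 4.12 (cv2) and the standard library are available. Lean on these libraries where they do the work, as an engineer would, in place of code of your own. Each camera call takes 0.05 s, during which the arm holds its last target.

## Working session

There is one attempt and no reset: what is moved stays moved. The work goes in short steps, each a Python script; the robot and the scene stay as the last script left them, time stands still between calls to the robot, and variables do not carry over. Pictures are saved under pics/ and viewed, and the job is handed in when it is done.

```bash
ls; mkdir -p pics; python3 - <<'E'
from plant import bot
import cv2,numpy as np
np.set_printoptions(precision=4,suppress=True)
for n in("scene","top"):
    im=bot.camera(n); cv2.imwrite(f"pics/{n}0.png",im[:,:,::-1]); print(n,bot.get_calibration(n))
print(bot.read_state())
E
```

```text
pics
scene {'fx': 427.2809459990112, 'fy': 427.2809459990112, 'cx': 281.7857075045451, 'cy': 207.18574655502286, 'view': array([[   -0.8241,    -0.566 ,    -0.0237,   445.7928],
       [    0.2588,    -0.4134,     0.873 ,  -187.362 ],
       [   -0.5039,     0.7133,     0.4872, -1086.2126],
       [    0.    ,     0.    ,     0.    ,     1.    ]])}
top {'fx': 379.02601918748144, 'fy': 379.02601918748144, 'cx': 271.3149083694988, 'cy': 205.00603402102485, 'view': array([[    0.0097,    -0.9998,     0.0158,    26.8326],
       [    0.9972,     0.0108,     0.0741,  -504.0734],
       [   -0.0742,     0.015 ,     0.9971, -1105.6625],
       [    0.    ,     0.    ,     0.    ,     1.    ]])}
{'t': 0.1, 'joint_pos': array([-1.0349,  0.3593,  0.0112, -0.0003, -1.2241, -0.2881]), 'qvel': array([-0.0002, -0.0013, -0.0001, -0.0004, -0.0007,  0.0008]), 'tau': array([ -0.0023, -58.4162,  29.375 ,   7.0155,   0.0102,  -0.0001]), 'tcp_pos': array([ 165.4278, -653.9622,  225.7343]), 'eef_rot': array([-0.1235,  0.9923,  0.0007, -0.0002]), 'contact_force': array([-0.0666, -0.2109, -0.2114]), 'moment': array([ 0.0477,  0.0031, -0.0023]), 'width': 87.60670337481855}
```

View pics/scene0.png

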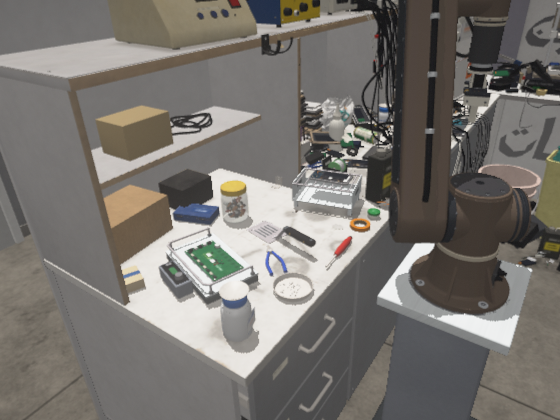

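View pics/top0.png

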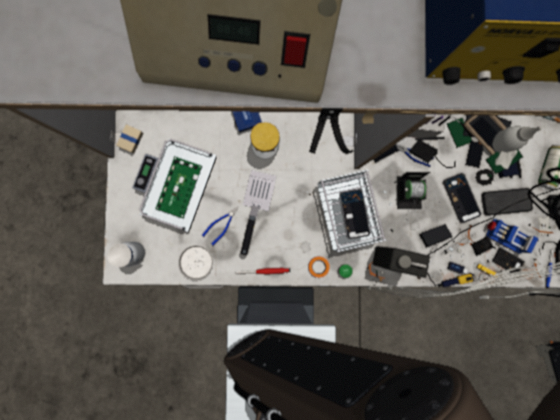

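```bash
python3 - <<'E'
import cv2
a=cv2.imread("pics/top0.png")
cv2.imwrite("pics/t_a.png",cv2.resize(a[110:290,100:280],(800,800)[:2],interpolation=cv2.INTER_CUBIC)[:600*800//600][:800])
cv2.imwrite("pics/t_a.png",cv2.resize(a[130:280,100:300],None,fx=4,fy=4,interpolation=cv2.INTER_CUBIC))
cv2.imwrite("pics/t_b.png",cv2.resize(a[150:280,290:450],None,fx=4.5,fy=4.5,interpolation=cv2.INTER_CUBIC))
s=cv2.imread("pics/scene0.png")
cv2.imwrite("pics/s_a.png",cv2.resize(s[210:345,140:340],None,fx=4,fy=4,interpolation=cv2.INTER_CUBIC))
cv2.imwrite("pics/s_b.png",cv2.resize(s[140:260,230:400],None,fx=4.5,fy=4.5,interpolation=cv2.INTER_CUBIC))
E
```

```text
(no output)
```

View pics/t_a.png

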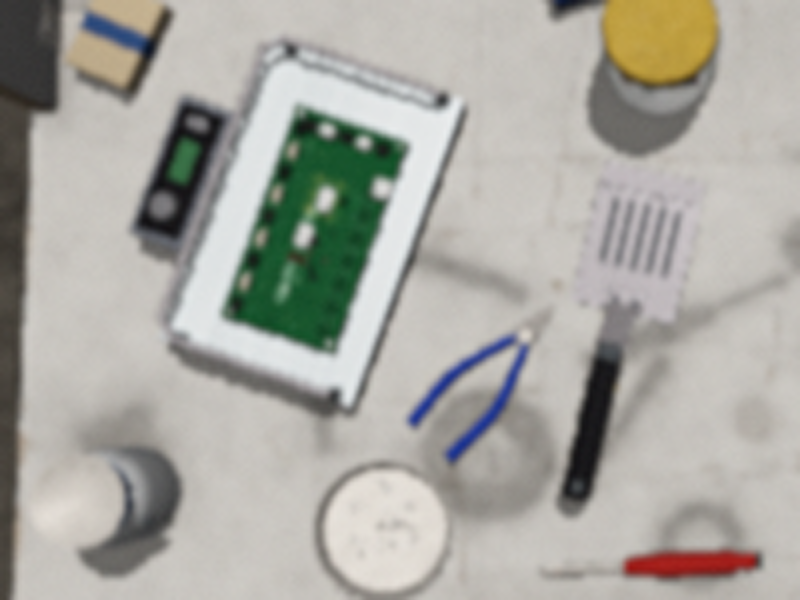

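View pics/t_b.png

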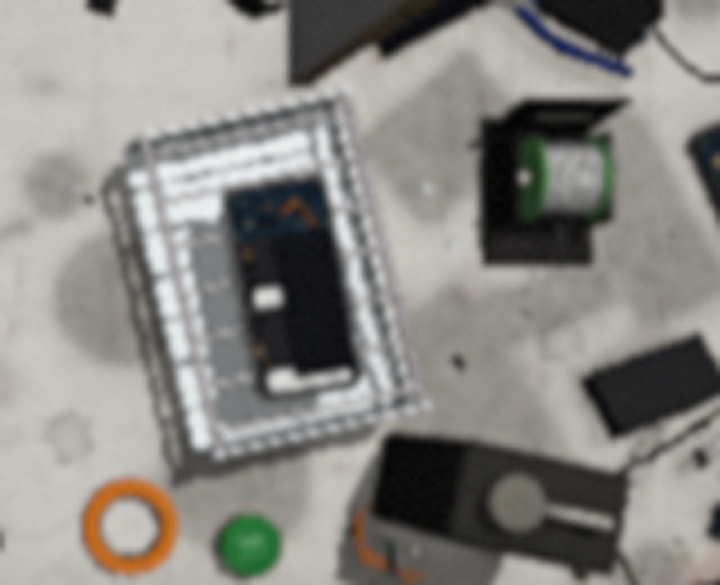

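View pics/s_a.png

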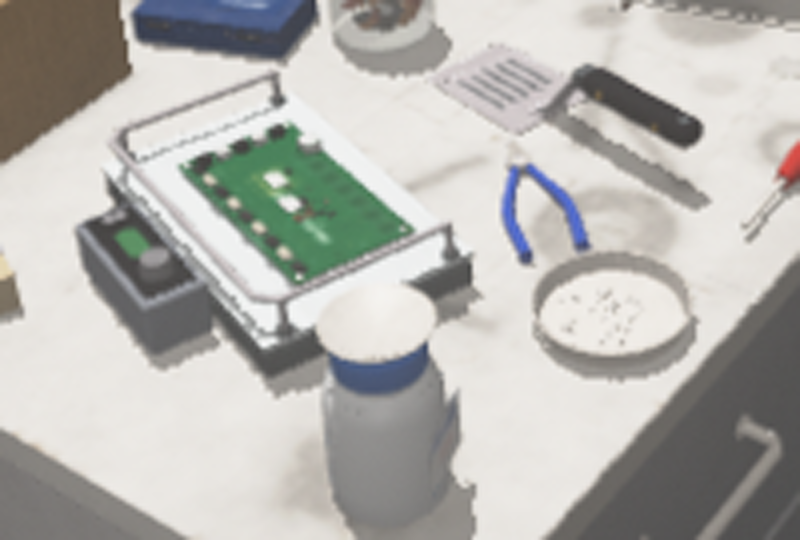

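View pics/s_b.png

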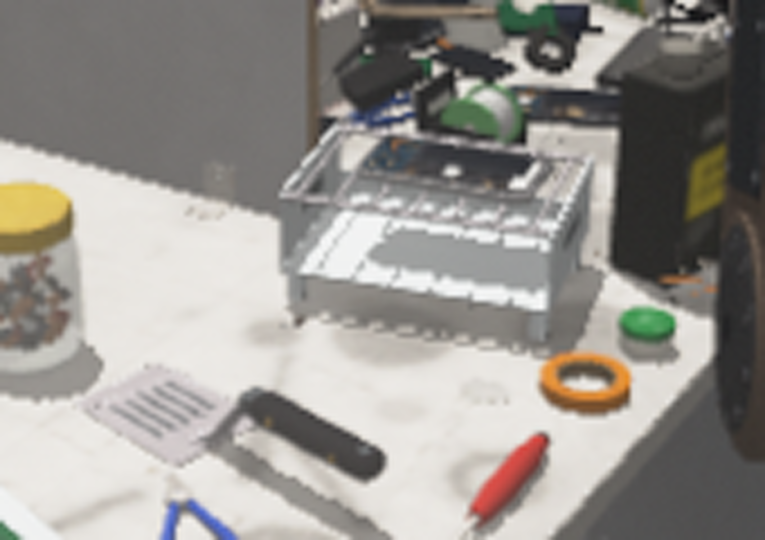

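```bash
cat > h.py <<'E'
import numpy as np, cv2
from scipy.spatial.transform import Rotation as R
def cal():
    from plant import bot
    return {n:bot.get_calibration(n) for n in("scene","top")}
def ray(c,u,v):
    V=c["view"]; d=np.array([(u-c["cx"])/c["fx"],-(v-c["cy"])/c["fy"],-1.]); Rm=V[:3,:3]
    return -Rm.T@V[:3,3], Rm.T@d
def onplane(c,u,v,z):
    o,d=ray(c,u,v); return o+d*(z-o[2])/d[2]
def proj(c,p):
    q=c["view"]@np.append(p,1.); return np.array([c["cx"]+c["fx"]*q[0]/-q[2],c["cy"]+c["fy"]*-q[1]/-q[2]])
def biggest(m):
    k=cv2.findContours(m.astype(np.uint8),cv2.RETR_EXTERNAL,cv2.CHAIN_APPROX_NONE)[0]
    return max(k,key=cv2.contourArea)
def worldrect(c,cnt,z):
    p=np.array([onplane(c,*q[0],z)[:2] for q in cnt],np.float32)
    (cx,cy),(w,h),a=cv2.minAreaRect(p); M=cv2.boxPoints(((cx,cy),(w,h),a))
    e=M[1]-M[0]; f=M[2]-M[1]; L=e if np.hypot(*e)>np.hypot(*f) else f
    return (cx,cy),sorted((w,h)),np.arctan2(L[1],L[0])%np.pi
E
python3 - <<'E'
from h import *
C=cal()
for n,roiG,roiH in (("top",(150,230,140,220),(200,260,235,262)),("scene",(225,300,170,260),(215,255,270,322))):
    im=cv2.imread(f"pics/{n}0.png"); hsv=cv2.cvtColor(im,cv2.COLOR_BGR2HSV)
    def sub(m,r):
        o=np.zeros_like(m); o[r[0]:r[1],r[2]:r[3]]=m[r[0]:r[1],r[2]:r[3]]; return o
    g=sub((hsv[...,0]>45)&(hsv[...,0]<90)&(hsv[...,1]>90),roiG)
    g=cv2.morphologyEx(g.astype(np.uint8),cv2.MORPH_CLOSE,np.ones((7,7)))
    print(n,"board",worldrect(C[n],biggest(g),40))
    k=sub(hsv[...,2]<75,roiH)
    cn=biggest(k);print("handle",worldrect(C[n],cn,50), cv2.minAreaRect(cn))
im=cv2.imread("pics/top0.png"); hsv=cv2.cvtColor(im,cv2.COLOR_BGR2HSV)
w=(hsv[...,2]>225).astype(np.uint8); w[:,:130]=0;w[:,220:]=0;w[:135]=0;w[235:]=0
w=cv2.morphologyEx(w,cv2.MORPH_OPEN,np.ones((3,3)));cn=biggest(w)
print("plate",worldrect(C["top"],cn,32))
w=cv2.imread("pics/top0.png");
cv2.drawContours(w,[cn],-1,(0,0,255),1); cv2.imwrite("pics/pl.png",cv2.resize(w[130:280,100:300],None,fx=4,fy=4))
# clicks: plate zoom a = u/4+100, v/4+130
for nm,(u,v),z in [("pl_near_right_top",(466,97),32),("pl_right_bottom",(350,410),32)]:
    print(nm,onplane(C["top"],u/4+100,v/4+130,z))
# rack upper frame corners, zoom b /4.5 +290,+150
for nm,(u,v) in dict(bl=(218,455),br=(425,402),tr=(345,95),tl=(135,148)).items():
    print(nm,onplane(C["top"],u/4.5+290,v/4.5+150,90))
# phone, blade corners
for nm,(u,v) in dict(bl=(582,298),br=(686,318),tr=(706,180),tl=(602,165)).items():
    print("blade",nm,onplane(C["top"],u/4+100,v/4+130,2))
for nm,(u,v) in dict(left=(435,85),top=(500,45),right=(585,85),bot=(520,130)).items():
    print("blade sc",nm,onplane(C["scene"],u/4+140,v/4+210,2))
for nm,(u,v) in dict(topl=(283,190),topr=(550,235),bacl=(340,125),bacr=(592,155)).items():
    print("rack sc",nm,onplane(C["scene"],u/4.5+230,v/4.5+140,91))
for nm,(u,v) in dict(decl=(290,272),decr=(548,305)).items():
    print("rack deck sc",nm,onplane(C["scene"],u/4.5+230,v/4.5+140,30))
E
```

```text
top board ((551.790771484375, 303.0543212890625), [81.23588562011719, 158.27182006835938], np.float32(2.8287637))
handle ((410.61199951171875, 99.84550476074219), [18.816892623901367, 105.73480987548828], np.float32(2.922033)) ((247.46031188964844, 236.4667510986328), (6.5780229568481445, 37.10560607910156), 13.392498016357422)
scene board ((547.0206909179688, 305.4237060546875), [80.60306549072266, 150.7589569091797], np.float32(2.822473))
handle ((368.7262878417969, 117.31954956054688), [21.80113410949707, 26.696712493896484], np.float32(0.36769232)) ((309.3597717285156, 242.76219177246094), (9.276249885559082, 4.527693271636963), 6.340190887451172)
plate ((547.8291625976562, 279.290771484375), [90.69843292236328, 210.24176025390625], np.float32(2.8631608))
pl_near_right_top [651.28060536 195.53634096  32.        ]
pl_right_bottom [420.05268067 274.87943332  32.        ]
bl [ 372.89127641 -153.40046365   90.        ]
br [ 406.4722032  -281.34843057   90.        ]
tr [ 596.73716723 -233.60496267   90.        ]
tl [ 561.89788557 -102.3670934    90.        ]
blade bl [505.68007648 109.39762224   2.        ]
blade br [491.45458986  31.07601918   2.        ]
blade tr [596.27124871  16.94581585   2.        ]
blade tl [606.76553764  95.7655274    2.        ]
blade sc left [594.12934033 101.73402264   2.        ]
blade sc top [587.21312899  27.09413914   2.        ]
blade sc right [496.79018912  40.10146257   2.        ]
blade sc bot [502.74562974 116.73412771   2.        ]
rack sc topl [ 566.0695388  -104.73294209   91.        ]
rack sc topr [ 369.93333607 -142.05612167   91.        ]
rack sc bacl [ 591.78755389 -225.33083573   91.        ]
rack sc bacr [ 401.77266765 -276.69888167   91.        ]
rack deck sc decl [555.2530227  -96.40476765  30.        ]
rack deck sc decr [ 372.59998762 -151.97842745   30.        ]
```

View pics/pl.png

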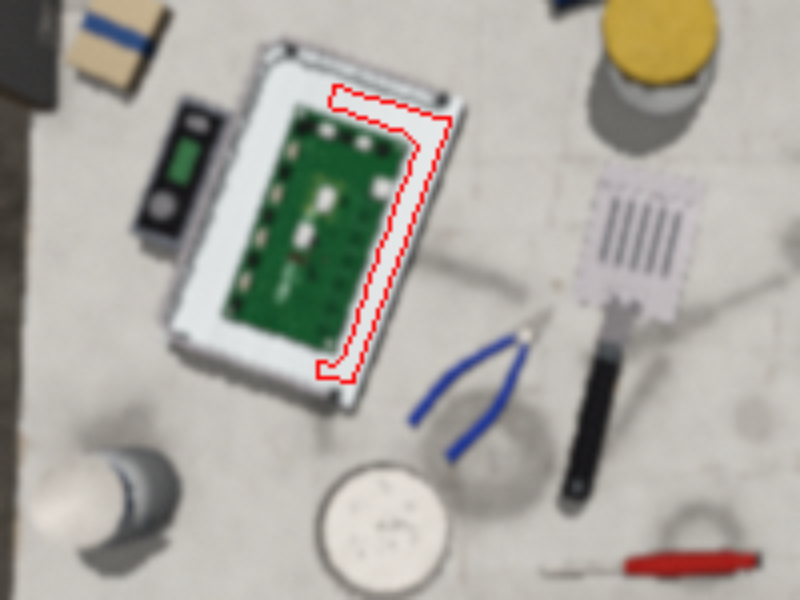

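```bash
cat >> h.py <<'E'
def quat(yaw,pitch=0.,flip=False):
    """tool down, jaws across a lifter heading yaw; pitch>0 raises the lifter tip"""
    x=np.array([np.cos(yaw),np.sin(yaw),0.]); z=np.array([0,0,-1.])
    if flip: x=-x
    M=np.column_stack([x,np.cross(z,x),z])
    ax=np.array([np.sin(yaw),-np.cos(yaw),0.])
    return (R.from_rotvec(ax*pitch)*R.from_matrix(M)).as_quat()
E
python3 - <<'E'
from h import *
from plant import bot
np.set_printoptions(precision=3,suppress=True)
C=cal(); T=C["top"]
for nm,(u,v),z in [("jar",(265,136),117),("pump",(120,254),118),("Vtop",(330,112),0),("Vbot",(313,150),0),("Vbot2",(351,151),0),("cutA",(204,236),5),("cutB",(238,206),5),("can",(400,262),190),("shelfedge500",(250,105),500),("shelfedge400",(250,105),400)]:
    p=onplane(T,u,v,z);print(nm,p,proj(C["scene"],p))
for nm,p,y in [("grip",(414.5,99,29),-.21),("plate",(507,170,61),1.255),("plate pre",(460,30,80),1.255),("turn",(400,50,230),0),("rackpre",(410,90,90),-1.315),("rack",(447,-55,60),-1.315),("turn2",(400,50,230),-1.315)]:
    for f in (0,1):
        print(nm,f,bot.solve_ik(p,quat(y,flip=f)))
E
```

```text
jar [685.946  52.648 117.   ] [233.204 184.642]
pump [361.302 434.801 118.   ] [233.949 288.12 ]
Vtop [ 794.197 -146.153    0.   ] [247.948 186.063]
Vbot [674.918 -93.907   0.   ] [265.407 199.701]
Vbot2 [ 673.354 -210.299    0.   ] [284.477 187.151]
cutA [410.138 231.196   5.   ] [272.992 272.642]
cutB [500.703 131.625   5.   ] [267.531 244.271]
can [ 351.764 -288.211  190.   ] [379.422 148.606]
shelfedge500 [640.412  77.686 500.   ] [228.743  59.831]
shelfedge400 [674.832  82.191 400.   ] [221.187  96.967]
grip 0 [ 0.701  0.197 -0.771  0.    -0.603  0.66 ]
grip 1 [ 0.701  0.197 -0.771 -0.    -0.603 -2.482]
plate 0 [ 0.69   0.3   -0.505  0.    -0.765  2.135]
plate 1 [ 0.69   0.3   -0.505  0.    -0.765 -1.006]
plate pre 0 [ 0.494  0.164 -0.642  0.    -0.765  2.332]
plate pre 1 [ 0.494  0.164 -0.642  0.    -0.765 -0.81 ]
turn 0 [ 0.62  -0.115 -0.533  0.    -1.152  0.951]
turn 1 [ 0.62  -0.115 -0.533  0.    -1.152 -2.191]
rackpre 0 [ 0.691  0.08  -0.713  0.    -0.777 -0.435]
rackpre 1 [ 0.691  0.08  -0.713  0.    -0.777  2.707]
rack 0 [ 0.317  0.178 -0.687  0.    -0.706 -0.062]
rack 1 None
turn2 0 [ 0.62  -0.115 -0.533  0.    -1.152 -0.364]
turn2 1 [ 0.62  -0.115 -0.533  0.    -1.152  2.777]
```

```bash
python3 - <<'E'
from h import *
from plant import bot
np.set_printoptions(precision=3,suppress=True)
bot.line_to([165.5,-654.4,330],200)
bot.move_ptp([414.5,99,200],quat(-.21))
bot.move_gripper(60)
bot.line_to([414.5,99,110],150)
for n in("scene","top"): cv2.imwrite(f"pics/{n}1.png",bot.camera(n)[:,:,::-1])
s=bot.read_state();print(s["t"],s["tcp_pos"],s["contact_force"])
a=cv2.imread("pics/scene1.png");cv2.imwrite("pics/s1.png",cv2.resize(a[170:310,200:400],None,fx=4,fy=4,interpolation=cv2.INTER_CUBIC))
C=cal()["scene"]
for d in(0,):print(proj(C,[414.5,99,48]),proj(C,s["tcp_pos"]))
E
```

```text
5.15 [415.177  99.491 110.966] [ 0.584 -0.162  0.157]
[298.521 235.326] [298.11  216.007]
```

View pics/s1.png

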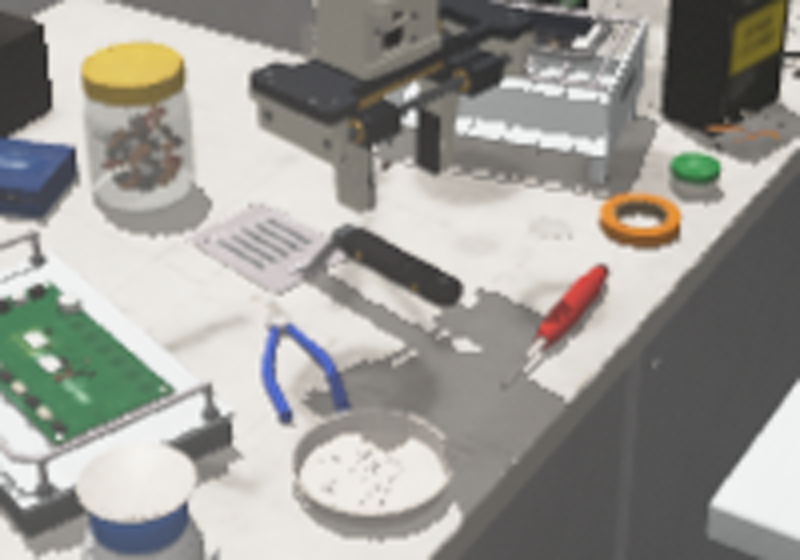

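```bash
python3 - <<'E'
from h import *
from plant import bot
np.set_printoptions(precision=3,suppress=True)
def st(m):
    s=bot.read_state();print(m,round(s["t"],2),s["tcp_pos"],s["contact_force"],s["moment"],s["width"])
bot.line_to([414.5,99,29],100); st("down")
bot.move_gripper(10,60); st("grip")
bot.pause(.2)
bot.line_to([414.5,99,69],60);bot.pause(.2); st("up40")
bot.line_to([414.5,99,180],100);bot.pause(.2); st("up")
for n in("scene","top"): cv2.imwrite(f"pics/{n}2.png",bot.camera(n)[:,:,::-1])
a=cv2.imread("pics/scene2.png");cv2.imwrite("pics/s2.png",cv2.resize(a[120:270,200:400],None,fx=4,fy=4,interpolation=cv2.INTER_CUBIC))
a=cv2.imread("pics/top2.png");cv2.imwrite("pics/t2.png",cv2.resize(a[130:280,180:380],None,fx=4,fy=4,interpolation=cv2.INTER_CUBIC))
E
```

```text
down 6.11 [414.845  99.245  29.443] [-0.406 -0.29   0.707] [-0.029  0.159 -0.039] 59.95508313163093
grip 6.82 [414.492  98.984  29.023] [-0.341 -1.309  1.234] [-0.105  0.278 -0.045] 21.32143357866321
up40 8.03 [414.265  98.81   68.617] [ 0.114  0.301 -2.008] [ 0.047  0.396 -0.009] 21.56258277580076
up 9.49 [414.326  98.857 179.537] [ 0.221 -0.156 -2.796] [-0.067  0.353 -0.016] 21.533764929111364
```

View pics/s2.png

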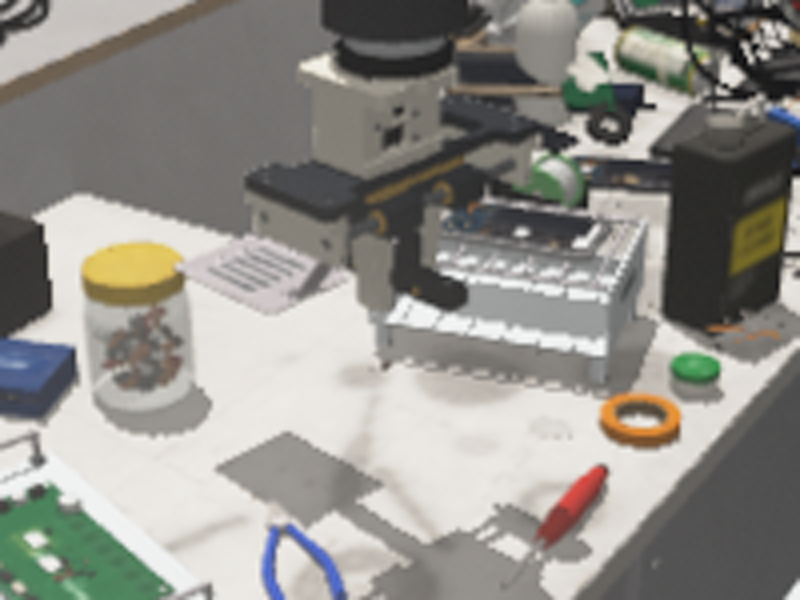

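View pics/t2.png

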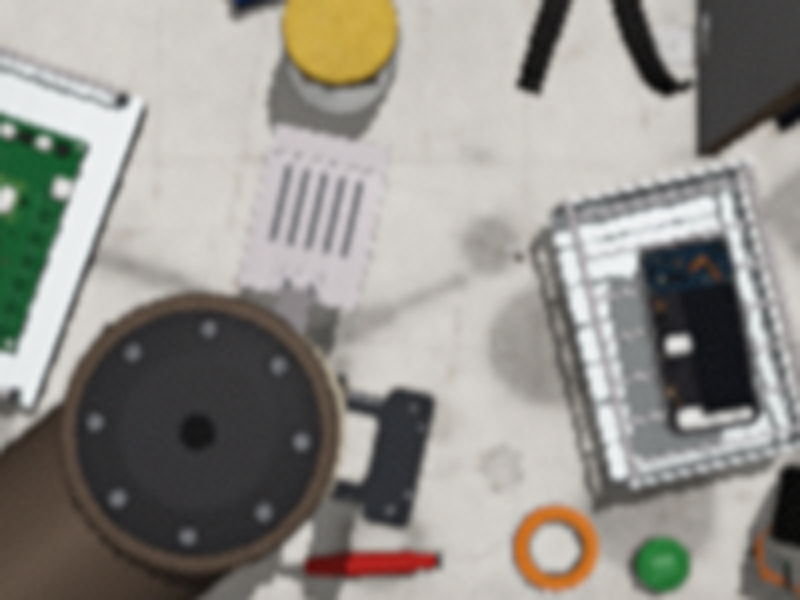

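```bash
cat >> h.py <<'E'
def tri(a,b):
    (o1,d1),(o2,d2)=a,b; d1=d1/np.linalg.norm(d1); d2=d2/np.linalg.norm(d2)
    A=np.column_stack([d1,-d2]); t=np.linalg.lstsq(A,o2-o1,rcond=None)[0]
    p,q=o1+t[0]*d1,o2+t[1]*d2; return (p+q)/2,np.linalg.norm(p-q)
E
python3 - <<'E'
from h import *
np.set_printoptions(precision=2,suppress=True)
C=cal()
for nm,s,t in [("tip+y",(180,268),(275,128)),("tip-y",(245,238),(388,150)),("rear+y",(270,310),(240,287))]:
    print(nm,*tri(ray(C["scene"],s[0]/4+200,s[1]/4+120),ray(C["top"],t[0]/4+180,t[1]/4+130)))
E
```

```text
tip+y [605.85  93.54 147.41] 4.108122127718853
tip-y [596.    20.88 144.19] 3.909080999843589
rear+y [502.7  116.71 151.43] 2.8454994250423984
```

```bash
python3 - <<'E'
from h import *
from plant import bot
np.set_printoptions(precision=3,suppress=True)
bot.line_to([414.5,99,42],120);bot.pause(.2)
for z in [42,40,38,36,35,34,33,32,31,30,29.5]:
    bot.line_to([414.5,99,z],40); F=[];M=[]
    for i in range(4):
        bot.pause(.02); s=bot.read_state(); F.append(s["contact_force"]);M.append(s["moment"])
    print(z,s["tcp_pos"][2],np.mean(F,0),np.mean(M,0))
print(s["t"])
E
```

```text
42 42.08472577024608 [-0.235  0.14  -1.743] [-0.005  0.386 -0.01 ]
40 39.90204716506551 [ 0.4    0.346 -2.865] [-0.014  0.353 -0.004]
38 37.91933421980643 [ 0.459  0.595 -2.847] [-0.035  0.372  0.001]
36 35.9460909102084 [-0.318 -0.244 -2.235] [-0.022  0.347 -0.025]
35 34.977540608041856 [ 0.061 -0.032 -2.57 ] [-0.001  0.363  0.035]
34 33.97991920243475 [-0.468 -0.339 -2.082] [-0.032  0.384  0.007]
33 32.979532452714345 [ 0.047  0.116 -2.315] [-0.011  0.41  -0.015]
32 31.96106950895104 [-0.538 -0.292 -2.517] [-0.032  0.367 -0.001]
31 30.96457394335062 [ 0.004 -0.139 -2.305] [-0.028  0.387  0.01 ]
30 30.026799250070397 [ 0.008 -0.015 -2.018] [-0.025  0.255  0.021]
29.5 29.53529463953978 [-0.099  0.08  -1.292] [0.012 0.256 0.02 ]
14.575
```

```bash
cat >> h.py <<'E'
B=np.array([550.5,303.5]); YB=1.252; DB=np.array([np.cos(YB),np.sin(YB)])
def st(m):
    from plant import bot
    s=bot.read_state();print(m,round(s["t"],2),s["tcp_pos"],s["contact_force"],s["moment"]);return s
def snap(tag,rs,rt):
    from plant import bot
    for n,r in (("scene",rs),("top",rt)):
        a=bot.camera(n)[:,:,::-1]; cv2.imwrite(f"pics/{n}{tag}.png",a)
        cv2.imwrite(f"pics/{n[0]}z{tag}.png",cv2.resize(a[r[0]:r[1],r[2]:r[3]],None,fx=4,fy=4,interpolation=cv2.INTER_CUBIC))
E
python3 - <<'E'
from h import *
from plant import bot
np.set_printoptions(precision=3,suppress=True)
bot.line_to([414.5,99,180],200)
g=B-285*DB
bot.move_ptp([*g,180],quat(YB)); 
bot.line_to([*g,62.7],150); bot.pause(.1); st("pre")
snap(3,(180,330,140,340),(130,280,110,310))
E
```

```text
pre 17.98 [461.878  33.215  63.646] [-0.288  0.117 -2.959] [-0.281  0.125 -0.011]
```

View pics/sz3.png

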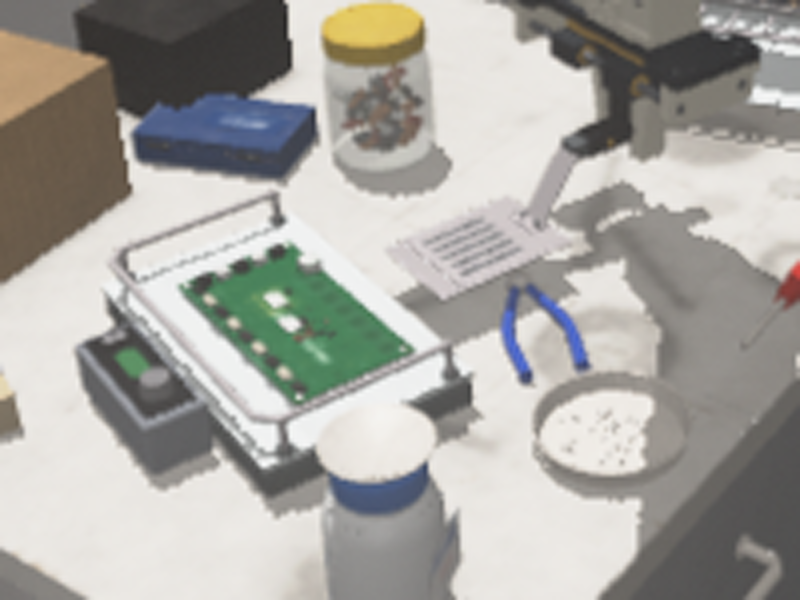

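View pics/tz3.png

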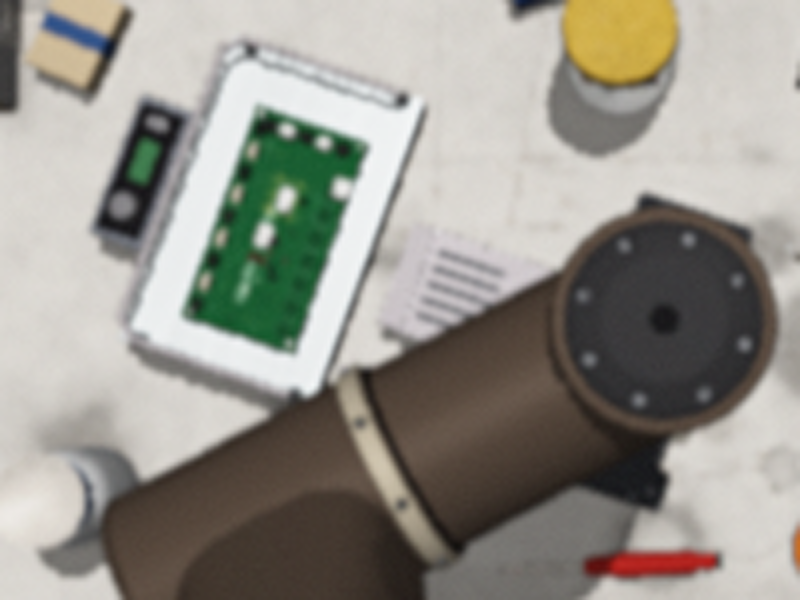

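```bash
python3 - <<'E'
from h import *
from plant import bot
np.set_printoptions(precision=3,suppress=True)
C=cal();print(onplane(C["top"],401/4+110,279/4+130,34.5), B-90*DB)
st("")
for s in (270,255,242,230,215,200,185,170,157,144):
    g=B-s*DB
    bot.line_to([*g,62.5],60); x=st(s)
    if np.hypot(*x["contact_force"][:2])>4: print("STOP");break
snap(4,(180,330,140,340),(130,280,110,310))
E
```

```text
[516.026 210.666  34.5  ] [522.292 218.035]
 18.08 [461.71   33.136  63.518] [-0.427 -0.318 -2.486] [-0.375  0.098  0.054]
270 18.48 [466.006  47.594  62.476] [ 0.403 -0.149 -1.85 ] [-0.373  0.174  0.055]
255 18.88 [470.821  61.846  62.461] [-0.366  0.778 -2.979] [-0.404  0.171 -0.051]
242 19.25 [474.791  74.101  62.474] [ 0.156 -0.062 -2.485] [-0.358  0.199 -0.002]
230 19.6 [478.513  85.466  62.45 ] [ 0.164  0.352 -1.903] [-0.355  0.129 -0.026]
215 20.0 [483.137  99.689  62.397] [-0.221  0.201 -2.175] [-0.381  0.138 -0.02 ]
200 20.4 [487.875 113.937  62.439] [-0.152  0.047 -2.262] [-0.35   0.162 -0.054]
185 20.8 [492.55  128.167  62.4  ] [-0.055  0.461 -1.279] [-0.376  0.157  0.031]
170 21.2 [497.266 142.425  62.404] [-0.402 -0.41  -2.255] [-0.371  0.169  0.041]
157 21.57 [501.364 154.794  62.431] [ 0.547 -0.463 -2.477] [-0.377  0.131 -0.02 ]
144 21.93 [505.439 167.115  62.427] [ 0.083 -0.636 -2.146] [-0.418  0.091 -0.016]
```

View pics/sz4.png

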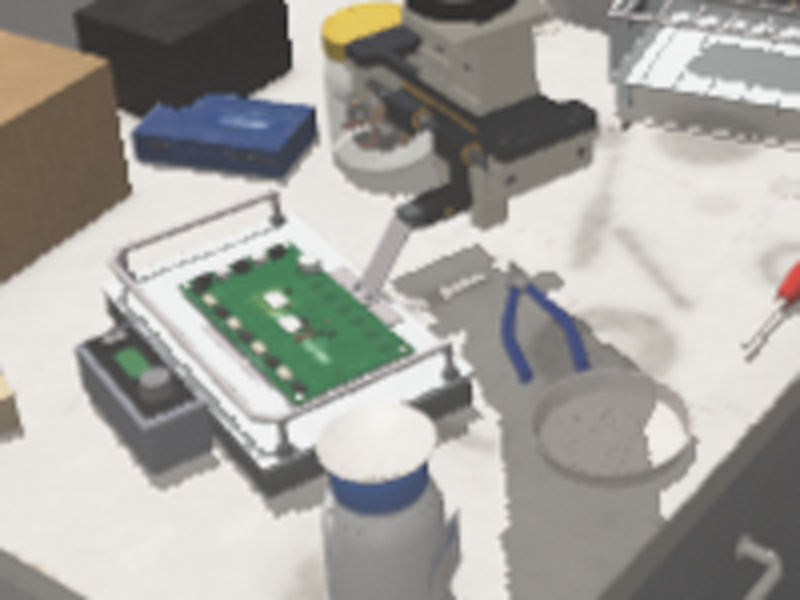

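View pics/tz4.png

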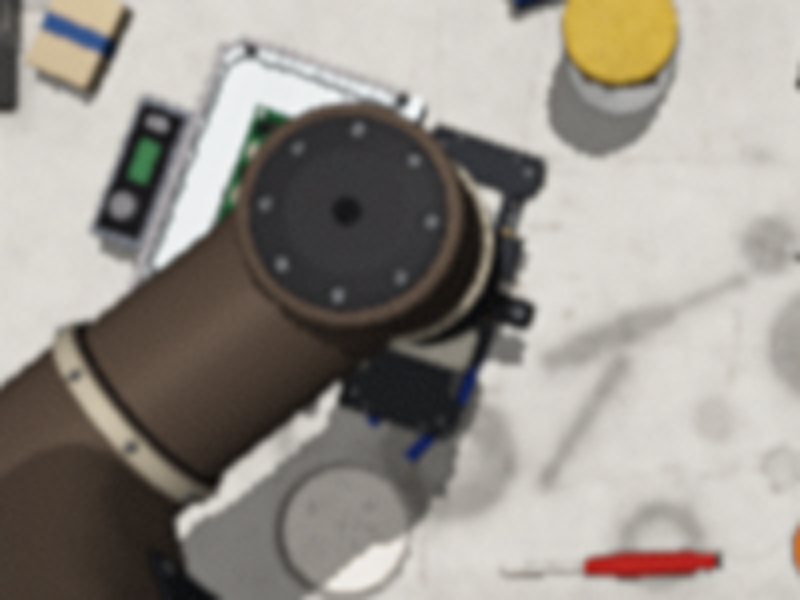

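```bash
python3 - <<'E'
from h import *
from plant import bot
np.set_printoptions(precision=3,suppress=True)
g=B-140*DB
bot.line_to([*g,62.5],40); st("in")
for z in (64.5,66.5,69,75,85): bot.line_to([*g,z],25); st(z)
bot.line_to([*g,130],60);bot.pause(.2); st("up")
snap(5,(180,330,140,340),(130,280,110,310))
E
```

```text
in 22.28 [506.74  170.738  62.528] [-0.966  0.331 -2.985] [-0.34   0.205  0.017]
64.5 22.53 [506.706 170.57   64.701] [ 0.308 -0.225 -2.043] [-0.322  0.163  0.047]
66.5 22.78 [506.53  170.458  66.542] [-0.352  0.699 -3.815] [-0.438  0.207 -0.032]
69 23.03 [506.705 170.586  69.161] [ 0.462  0.414 -3.821] [-0.476  0.181  0.015]
75 23.43 [506.781 170.67   75.266] [ 0.335 -0.909 -3.738] [-0.503  0.26   0.043]
85 23.98 [506.656 170.601  85.15 ] [-0.071 -0.123 -4.064] [-0.546  0.189 -0.044]
up 25.07 [506.415 170.401 129.566] [ 1.066  0.091 -3.068] [-0.44   0.157  0.049]
```

View pics/sz5.png

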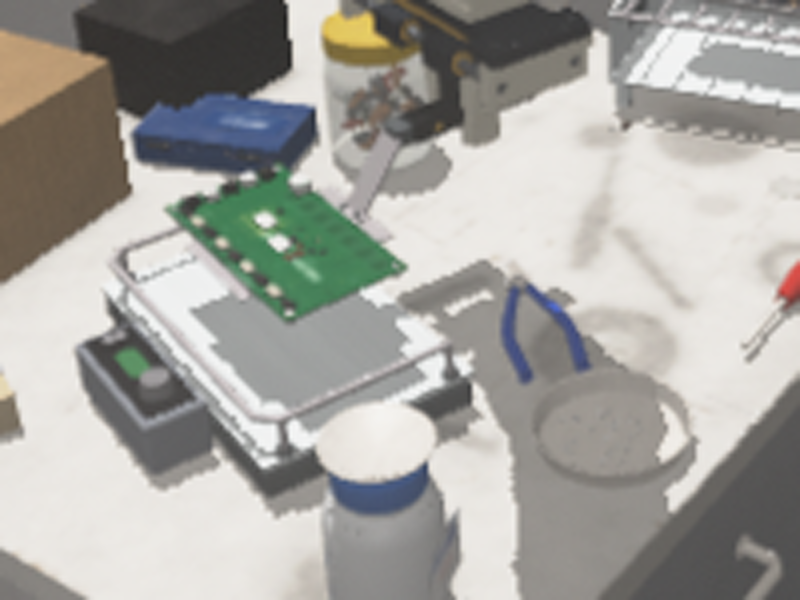

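```bash
python3 - <<'E'
from h import *
from plant import bot
np.set_printoptions(precision=3,suppress=True)
p=np.array(bot.read_state()["tcp_pos"])
for w,yaw,T in [((485,145,190),1.1,.9),((440,108,195),.5,.9),((420,88,195),-.1,.9),((409,80,195),-.7,.9),((411,83,180),-1.315,.9)]:
    w=np.array(w,float); bot.line_to(w,np.linalg.norm(w-p)/T,ori=quat(yaw)); p=w; st(yaw)
bot.pause(.2)
snap(6,(120,270,200,400),(130,280,210,410))
E
```

```text
1.1 26.23 [484.847 144.981 189.574] [ 0.389  0.238 -3.855] [-0.486  0.272  0.007]
0.5 27.27 [440.177 108.182 194.864] [-0.452  0.365 -2.819] [-0.346  0.496  0.004]
-0.1 28.32 [420.189  88.201 195.005] [ 0.41  -0.504 -3.176] [-0.009  0.513  0.05 ]
-0.7 29.38 [409.151  80.138 195.047] [-0.007  0.033 -2.664] [0.257 0.444 0.023]
-1.315 30.43 [411.183  83.108 180.142] [-0.159  0.323 -4.373] [0.395 0.211 0.032]
```

View pics/sz6.png

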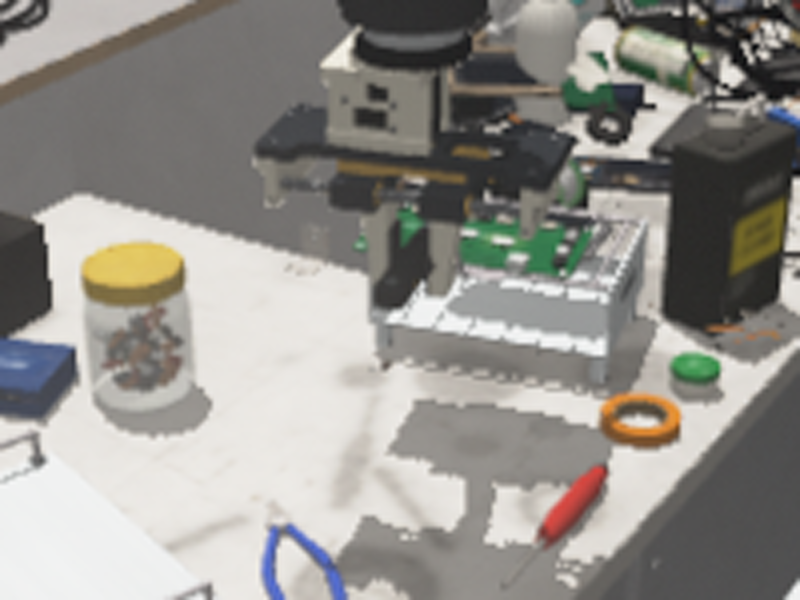

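View pics/tz6.png

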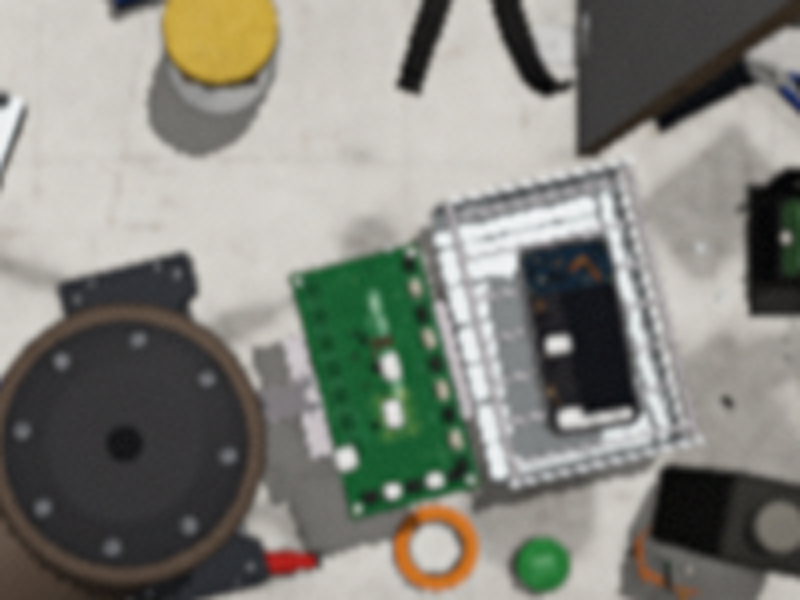

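```bash
python3 - <<'E'
from h import *
np.set_printoptions(precision=3,suppress=True)
C=cal()["top"]
im=cv2.imread("pics/top6.png"); hsv=cv2.cvtColor(im,cv2.COLOR_BGR2HSV)
g=((hsv[...,0]>45)&(hsv[...,0]<90)&(hsv[...,1]>90)).astype(np.uint8); m=np.zeros_like(g); m[185:262,278:335]=g[185:262,278:335]
m=cv2.morphologyEx(m,cv2.MORPH_CLOSE,np.ones((9,9)));cn=biggest(m)
print(worldrect(C,cn,155.5), cv2.minAreaRect(cn))
for p in [(291,275),(412,243),(480,485),(357,515)]: print("bc",onplane(C,p[0]/4+210,p[1]/4+130,155.5))
P={}
for k,p in dict(fl=(435,208),fr=(513,490),br=(702,440),bl=(630,163)).items():
    P[k]=onplane(C,p[0]/4+210,p[1]/4+130,91)[:2]; print(k,P[k])
print("c",sum(P.values())/4)
for a,b in [("fr","fl"),("br","bl"),("fr","br"),("fl","bl")]:
    d=P[b]-P[a];print(a,b,np.hypot(*d),np.arctan2(d[1],d[0]))
E
```

```text
((442.9850158691406, -55.46060562133789), [84.39961242675781, 161.1488037109375], np.float32(0.26519343)) ((305.56060791015625, 225.024169921875), (62.1224479675293, 32.53535842895508), 74.87599182128906)
bc [510.254   4.411 155.5  ]
bc [532.139 -74.585 155.5  ]
bc [ 375.299 -118.871  155.5  ]
bc [355.364 -39.327 155.5  ]
fl [564.221 -98.725]
fr [ 369.127 -152.657]
br [ 404.675 -283.947]
bl [ 597.62  -235.691]
c [ 483.911 -192.755]
fr fl 202.41134738254587 0.2697054234085749
br bl 198.88842473189948 0.2450716943920081
fr br 136.0168157717601 -1.3063814736102046
fl bl 140.97946000078025 -1.3316168813415603
```

```bash
python3 - <<'E'
from h import *
from plant import bot
np.set_printoptions(precision=3,suppress=True)
Y=-1.318; d=np.array([np.cos(-1.314),np.sin(-1.314)]); G=np.array([450.5,-49.])
bot.line_to([*(G-138*d),180],60,ori=quat(Y))
bot.line_to([*(G-138*d),71],80); bot.pause(.1); st("low")
snap(7,(120,270,200,400),(130,280,210,410))
E
```

```text
low 32.59 [415.712  84.657  71.377] [-0.089  0.002 -3.241] [ 0.442  0.212 -0.022]
```

View pics/sz7.png

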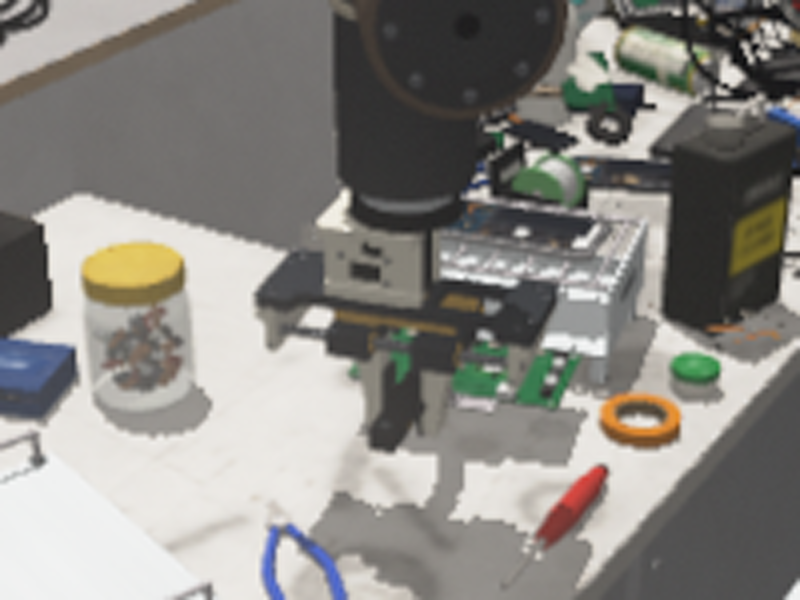

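View pics/tz7.png

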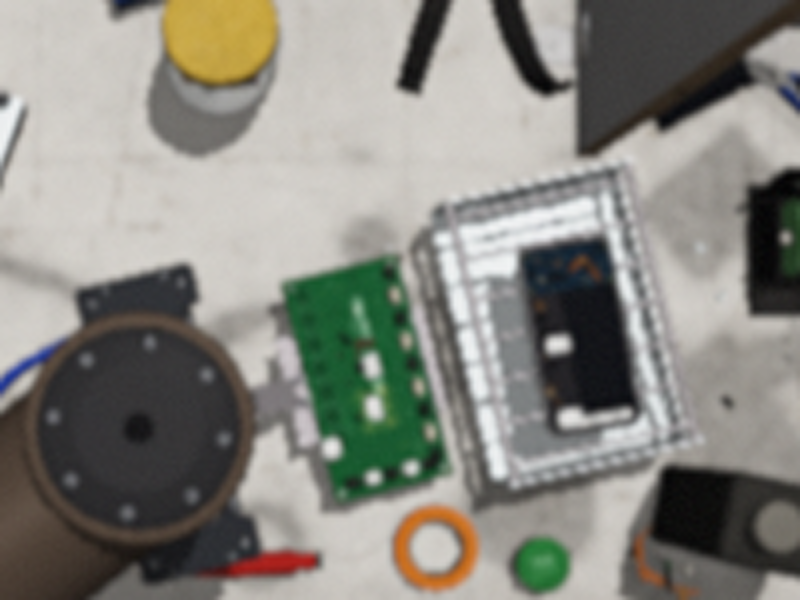

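```bash
python3 - <<'E'
from h import *
np.set_printoptions(precision=3,suppress=True)
C=cal()["top"]
im=cv2.imread("pics/top7.png"); hsv=cv2.cvtColor(im,cv2.COLOR_BGR2HSV)
g=((hsv[...,0]>45)&(hsv[...,0]<90)&(hsv[...,1]>90)).astype(np.uint8); m=np.zeros_like(g); m[185:260,275:325]=g[185:260,275:325]
m=cv2.morphologyEx(m,cv2.MORPH_CLOSE,np.ones((9,9)));b=worldrect(C,biggest(m),46.5);print(b)
d=np.array([np.cos(-1.314),np.sin(-1.314)]);n=np.array([-d[1],d[0]]); r=np.array(b[0])-[483.5,-192]
print(r@d,r@n)
for p in [(285,285),(398,257),(448,470),(338,498)]: print("bc",onplane(C,p[0]/4+210,p[1]/4+130,46.5))
for p in [(414,245),(477,505)]: 
  q=onplane(C,p[0]/4+210,p[1]/4+130,30)[:2]; print("deckfront",q,(q-[483.5,-192])@d,(q-[483.5,-192])@n)
E
```

```text
((446.6514892578125, -53.728370666503906), [82.97950744628906, 160.4469757080078], np.float32(0.25841844))
-143.09641588299172 -0.5215207557864403
bc [512.901   3.775  46.5  ]
bc [534.193 -78.102  46.5  ]
bc [ 380.814 -114.426   46.5  ]
bc [360.138 -35.415  46.5  ]
deckfront [544.935 -91.813] -81.2981351049465 84.86646944056534
deckfront [ 355.06  -138.053] -84.79997618450753 -110.52666601994683
```

```bash
python3 - <<'E'
from h import *
from plant import bot
np.set_printoptions(precision=3,suppress=True)
d=np.array([np.cos(-1.314),np.sin(-1.314)]); G=np.array([450.5,-49.])
for s in (110,85,60,40,20,0):
    bot.line_to([*(G-s*d),71],70); x=st(s)
    if np.hypot(*x["contact_force"][:2])>4: print("STOP");break
snap(8,(120,270,200,400),(130,280,210,410))
E
```

```text
110 33.24 [422.611  57.096  70.996] [ 0.001  0.199 -4.284] [ 0.406  0.223 -0.026]
85 33.75 [428.929  33.059  70.976] [ 0.499 -0.397 -3.577] [0.439 0.184 0.002]
60 34.26 [435.243   8.853  70.94 ] [ 0.937 -0.093 -2.924] [0.388 0.194 0.05 ]
40 34.69 [440.287 -10.476  70.954] [-1.19   0.161 -4.057] [ 0.385  0.165 -0.012]
20 35.12 [445.369 -29.886  70.925] [ 0.73   0.139 -3.647] [ 0.391  0.217 -0.002]
0 35.56 [450.42  -49.258  70.912] [ 0.34  -0.109 -3.098] [ 0.369  0.258 -0.044]
```

View pics/sz8.png

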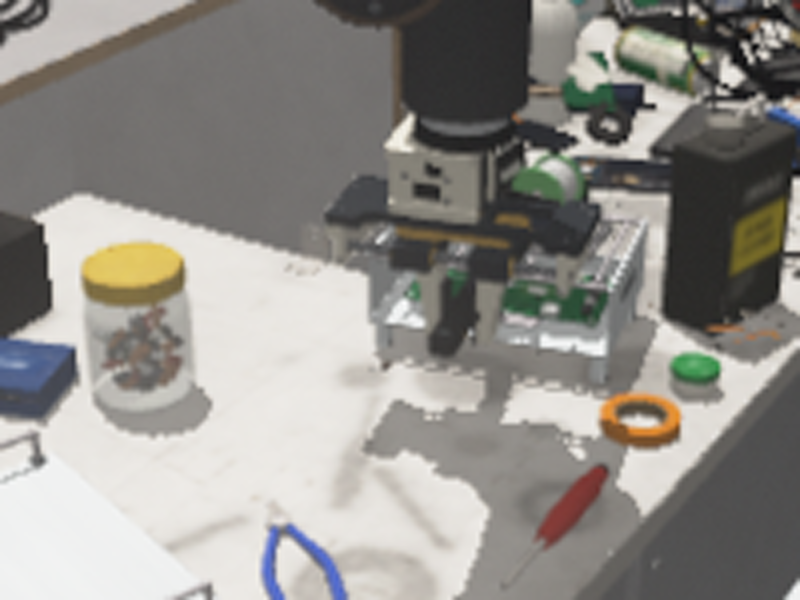

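View pics/tz8.png

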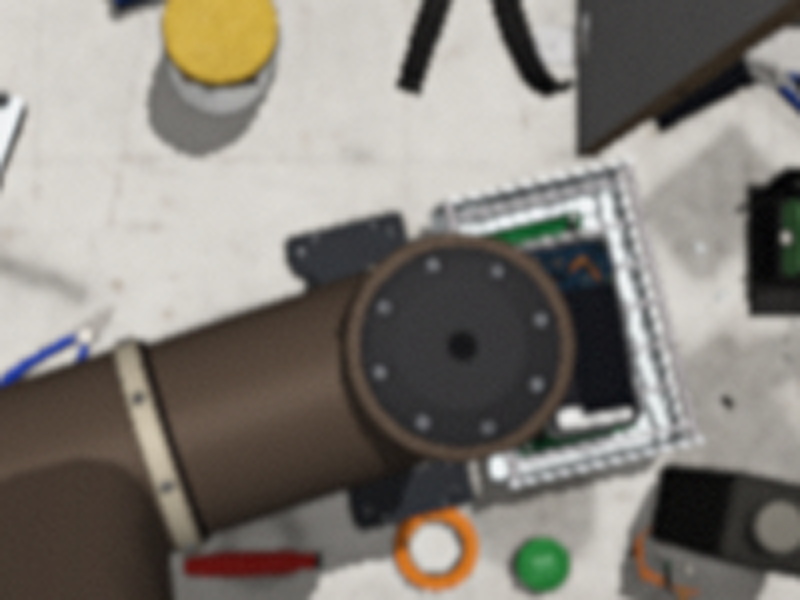

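```bash
python3 - <<'E'
from h import *
from plant import bot
np.set_printoptions(precision=3,suppress=True)
C=cal()["top"];d=np.array([np.cos(-1.314),np.sin(-1.314)]);n=np.array([-d[1],d[0]])
for p in [(578,213),(636,425)]:
    q=onplane(C,p[0]/4+210,p[1]/4+130,46)[:2]-[483.5,-192]; print(q@d,q@n)
for z in (68,66,64,62.5,61.5,60.5):
    bot.line_to([450.5,-49,z],25); F=[]
    for i in range(4): bot.pause(.02); s=bot.read_state(); F.append([*s["contact_force"],*s["moment"]])
    print(z,s["tcp_pos"],np.mean(F,0))
print(s["t"])
snap(9,(120,270,200,400),(130,280,210,410))
E
```

```text
38.387078825853465 77.24533054828589
39.01679307810238 -81.75385210867107
68 [450.428 -48.865  67.911] [ 0.076  0.352 -2.885  0.406  0.23  -0.001]
66 [450.48  -48.988  65.957] [-0.068  0.585 -3.257  0.402  0.208  0.005]
64 [450.523 -49.027  64.002] [-0.096  0.    -3.275  0.295  0.208  0.01 ]
62.5 [450.554 -49.02   62.532] [ 0.049 -0.368 -2.044  0.228  0.169 -0.009]
61.5 [450.491 -49.012  61.475] [-0.326  0.019 -2.417  0.234  0.197 -0.019]
60.5 [450.482 -49.009  60.477] [ 0.128 -0.088 -2.226  0.245  0.17  -0.001]
37.575
```

View pics/sz9.png

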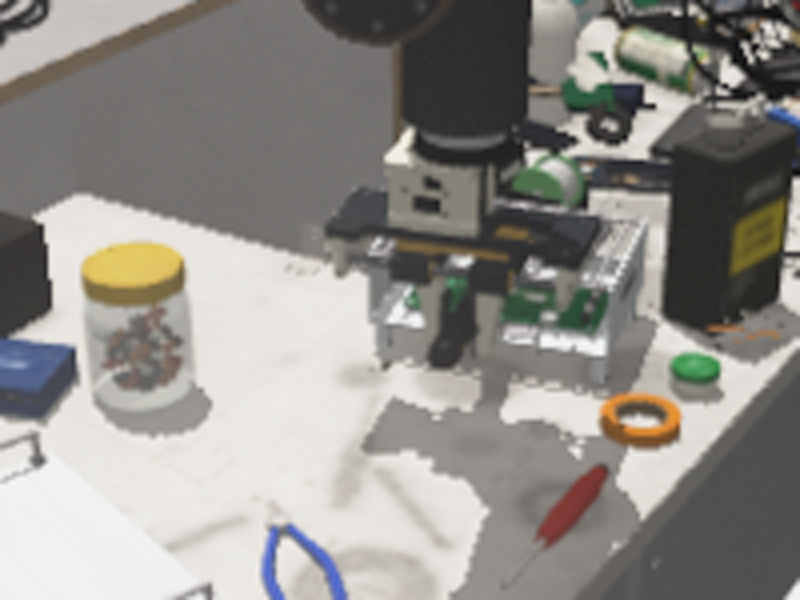

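```bash
python3 - <<'E'
from h import *
from plant import bot
np.set_printoptions(precision=3,suppress=True)
d=np.array([np.cos(-1.314),np.sin(-1.314)]); G=np.array([450.5,-49.])
for s in (15,40,70,100,138):
    bot.line_to([*(G-s*d),60.7],70); x=st(s)
snap(10,(120,270,200,400),(130,280,210,410))
E
```

```text
15 38.04 [446.687 -34.089  60.813] [-0.039  0.812 -2.632] [0.238 0.124 0.011]
40 38.55 [440.375 -10.079  60.758] [ 0.838  0.047 -3.157] [0.262 0.14  0.025]
70 39.12 [432.7    18.84   60.714] [-0.36  -0.886 -2.15 ] [0.267 0.216 0.035]
100 39.7 [425.056  47.853  60.715] [-0.671  0.413 -1.54 ] [ 0.239  0.165 -0.046]
138 40.39 [415.382  84.556  60.687] [-0.975 -0.81  -2.253] [ 0.231  0.167 -0.044]
```

View pics/tz10.png

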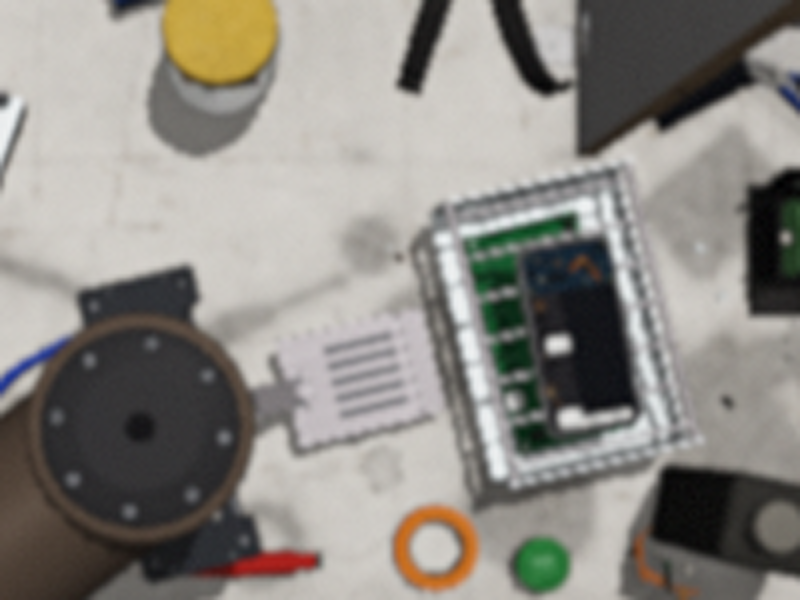

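```bash
python3 - <<'E'
from h import *
from plant import bot
np.set_printoptions(precision=3,suppress=True)
g=bot.read_state()["tcp_pos"]
bot.line_to([g[0],g[1],180],150)
bot.move_ptp([414.5,99,180],quat(-.21))
bot.line_to([414.5,99,45],150); bot.line_to([414.5,99,29.2],30); bot.pause(.2); st("down")
bot.move_gripper(40,10); bot.pause(.2); st("open")
bot.move_gripper(60)
bot.line_to([414.5,99,200],150); 
bot.line_to([400,-20,300],200); bot.pause(.3);st("end")
snap(11,(120,320,200,400),(130,280,210,410))
for n in ("scene",): 
    a=cv2.imread("pics/scene11.png"); cv2.imwrite("pics/sz11.png",cv2.resize(a[140:290,180,] if 0 else a[140:290,180:380],None,fx=4,fy=4,interpolation=cv2.INTER_CUBIC))
E
```

```text
down 44.37 [414.544  99.014  29.258] [-1.194 -0.645 -0.751] [-0.116  0.428 -0.087]
open 45.15 [414.534  99.018  29.21 ] [0.497 0.173 0.548] [-0.1    0.101  0.009]
end 48.27 [399.941 -19.61  299.537] [ 0.234  0.555 -0.303] [-0.084  0.203 -0.031]
```

View pics/sz11.png

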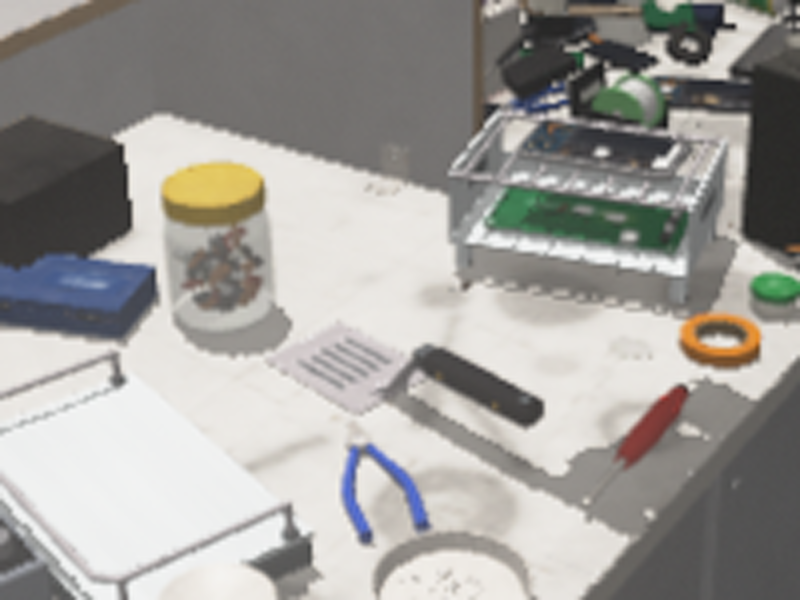

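View pics/top11.png

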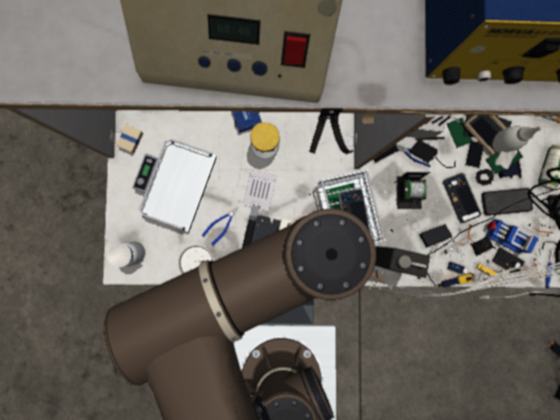

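```bash
python3 - <<'E'
from h import *
np.set_printoptions(precision=2,suppress=True)
C=cal();d=np.array([np.cos(-1.314),np.sin(-1.314)]);n=np.array([-d[1],d[0]])
for nm,p in dict(front_l=(487,226),front_r=(683,252)).items():
    q=onplane(C["scene"],p[0]/4+180,p[1]/4+140,37)[:2]-[483.5,-192]; print(nm,q@d,q@n)
# top view before the lifter left (tz10): front-left, front-right, back-left corners
for p in [(467,240),(522,452),(577,214)]:
    q=onplane(C["top"],p[0]/4+210,p[1]/4+130,38)[:2]-[483.5,-192]; print("top",q@d,q@n)
from plant import bot
bot.close_job()
E
```

```text
front_l -52.911630942936625 74.94640773534064
front_r -49.18158715416369 -89.70481497212066
top -43.85118506535712 78.37125395170659
top -44.513002677621174 -80.86654136995779
top 39.58259484407683 77.27464863252814
the job is handed in; nothing more can be done
```

I handed the job in at about 48 s of the 64 s allowed. The board is on the rack's lower deck under the wire shelf, and the lifter is back on the bench. `close_job` gives no verdict, so the result rests on my own checks.

- **What I did:** I gripped the lifter by its handle and slid the blade under the board from the plate's open side. I lifted the board clear and turned it round to face the rack. I then carried it in, lowered it onto its feet, drew the blade out and laid the lifter back in its starting spot.
- **Board position:** The top view puts the board's centre about 2 mm in front of the deck centre and 1–2 mm to one side. The scene view disagrees by a few millimetres, putting it about 7 mm forward and 7 mm to one side. Both are within the 28 and 25 mm limits. The scene picture shows the board level and fully inside the rack.
- **Board release:** The wrist moment dropped as the board's weight came off the blade, and the forces stayed at noise level while I drew the blade out.
- **Lifter:** The final scene picture shows it lying flat on the bench, with the gripper released and clear. Earlier, touching the blade to the bench had shown only about 0.005 rad of droop in the grip.
- **Other objects:** I saw no bystander moved in the final pictures, but I compared them by eye only. The arm partly hid the rack and phone in the last top view.
- **Less certain:** The blade tip measured about 9 mm short of where I expected it before insertion, so I pushed it in 4 mm further. My picks on the rack's lower front edge in the top view were inconsistent, so I relied on its upper frame and the scene view instead.

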